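Shut and lock the drive cover of the ink grinder

TASK

The sprung drive cover on the front half of the electric ink grinder stands ajar. With a fingertip in the finger slot of one of its two round quarter-turn fasteners, press the cover fully down and, while it is down, turn that fastener clockwise a quarter turn to its stop so that it holds the cover; then turn the other fastener to its stop too, so that the cover stays shut by itself. Grip and lift nothing: do not raise the cover any further, and leave the loose things on and around the machine where they are.

Things in the scene. Friction and masses are not known exactly. Their poses are not given: they have to be found in the camera images.
- grinder: Electric ink grinder, immovable: grey housing, front face at x = -130 mm, rear at 105, 200 wide (y, +y its left seen from the robot), z up; origin 16 mm over the table, mid-width. All heights here are from this origin. Front half: drive cover. Rear (x over 12): deck at height 86 with a dish and an upright ink stick in a holder, top at height 180, at (63, 17). A knob and a switch on the front face are for show.
- cover (a joint): Angle of the grey drive cover (137 x 200 mm), rad: 0 = pressed down on its stop, level; grows as the front edge rises. A spring holds it ajar at 0.4 to 0.6; pressing it down at a fastener takes 4 to 6 N, and it springs up unless a cam holds it. A cam can catch only when it is pressed below about 0.03; locked, it rests at about 0.02.
- cover_hinge (a point): Middle of the cover's hinge axis, which runs along the grinder's y at grinder x = 8 mm, height 87. Turns with the cover: x square to the hinge in the plane of the cover's top, -x towards its front edge (138 mm away); z square to the cover.
- fastener_left (a joint): Turn of the left fastener, rad, clockwise from above: 0 = open (slot points front to back), 1.571 = locked, at its stop (slot parallel to the cover's front edge). Starts at 0 to 0.3 and stays where left. Turning takes about 3 N near the slot's end, some more as the cam tongue passes under its keeper inside the front wall; turned with the cover up, the tongue blocks closing.
- fastener_right (a joint): The same for the right fastener; it also turns clockwise.
- slot_left (a point): Left fastener: centre of its slot floor, on its axis, 88 mm in front of the hinge and 52 left (+y) of the middle, 3 above the cover's top (90 high when level). Turns with it: x along the slot, z up from the cover. Black dial 78 mm across, cut right across by a slot 38 wide, 9.5 deep; a fixed ring, 82 inside, 93 outside, as high as the dial, surrounds it. Push a slot wall 15 to 24 mm from the axis.
- slot_right (a point): The same on the right fastener, 52 mm right (-y) of the middle.
- spare_stick: Bystander: loose black ink stick, 75 mm long, 20 wide, 10 thick, lying on the grinder's rear deck, right of the dish and just behind the cover; origin under its centre.
- ink_bottle: Bystander: dark round ink bottle with a pointed red cap, 48 mm across, 128 tall, standing; origin under its centre.
- water_dropper: Bystander: white ceramic water dropper like a tiny teapot, 55 x 69 mm, 34 tall; origin under its centre.
- seal_a: Bystander: brown stone seal with a domed top, 20 mm square, 54 tall, standing; origin under its centre.
- seal_b: Bystander: grey-green stone seal lying down, 16 x 49 mm, 16 high; origin under its centre.
- clip_tin: Bystander: grey lidded tin, 54 x 76 mm, 23 high; origin under its centre.
- glue_stick: Bystander: white glue stick with a blue cap, 25 mm across, 88 tall, standing; origin under its centre.

How it is judged (in metres and radians):
On the way, in this order (a step that is already met when the one before it is completed fails the run):
1. the cover is pressed down, its fasteners still open (value of joint cover below 0.045 rad and value of joint each of fastener_left, fastener_right below 1.2 rad), for 0.1 s.
2. one fastener is turned to its stop and holds the cover down (value of joint cover below 0.045 rad and value of joint any of fastener_left, fastener_right above 1.4 rad), for 0.2 s.
At the end, for the whole second after the job is handed in: The cover stays down at rest (within 0.045 rad of its stop, about 6 mm at the front edge) with both fasteners turned to 1.40 rad (80 degrees) or more (value of joint cover below 0.045 rad and value of joint each of fastener_left, fastener_right above 1.4 rad and velocity of joint cover between -0.05 and 0.05 rad/s); the robot touches nothing.
It fails at once if a loose thing on or around the grinder was shifted or lifted by more than 20 mm (distance of any of spare_stick, ink_bottle, water_dropper, seal_a, seal_b, clip_tin, glue_stick from where it was at the start of the episode above 0.02 m).
It fails at once if a standing bottle, seal or glue stick was tipped (angle between any of ink_bottle, seal_a, glue_stick's own z axis and vertical above 0.4 rad).
It fails at once if the cover was lifted further open (value of joint cover above 0.8 rad).
It also fails if it takes over 48 s, if anything falls off the work surface, if the arm or the gripper's body presses on something with over 40 N, if the wrist force passes 120 N, or if a joint passes its speed limit or range.

ROBOT

A 6-joint arm with a two-finger parallel gripper is mounted at the origin on a cart in front of the work surface, level with it; the furniture and walls round the work are solid. World frame = base frame: x ahead of the robot, y to its left, z up, the work surface at z = 0. Lengths are in m, angles in degrees, forces in N, time in s.
With the tool pointing down it reaches from about 0.25 to 0.725 m from the base axis. Payload 9.7 kg.
Tool frame: the origin (TCP) lies on the centre line of the jaws, within the pads' length; the fingertips stand 22 mm ahead of it and the grasp point (between the pads) lies 3 mm ahead of it; z points along the fingers, y is the direction in which the jaws open and shut (so a half turn about z gives the same grasp; the last joint's range is limited). The gripper opens to 85 mm and grips with 20 to 120 N. Pads are 22 mm wide; open, the fingers measure 114 mm over their backs; the gripper's body (76 mm by 85 mm) begins 54 mm behind the grasp point. The pads swing forward as they close: fully open they stand 13 mm farther back than shut.
Start: joints at [72.25, 4.979, 10.078, 95.1, 0, 90], TCP at [0.168, 0.524, 0.253] pointing down, gripper open.
Joint ranges: [-179.16, 179.16], [-48.56, 103.87], [-65.8, 70.77], [-126.05, 130.52], [-82.76, 87.17], [-180, 180]. Speed limits (degrees/s): [127.2, 127.2, 147.25, 180, 180, 180].

INTERFACE

Orientations are given as [roll, pitch, yaw] about the fixed x, y, z axes, in that order (R = Rz(yaw) Ry(pitch) Rx(roll)).
In Python, from workcell import get_obs, camera, camera_params, job_done gives the robot as it stands.
- The arm moves only by the tool servo_tool, never from a script. Its argument "steps" is a list of rows, each an object of numbers: "x", "y", "z": the shift along the world's x, y, z in mm; "yaw": the turn about the world's z in degrees. A call has 1 to 12 rows; each row is the pose to reach, as a shift and turn from the pose measured when the call began; what a row does not reach only later rows make up. A row lasts 1/8 s, in which the tool goes at most 62.5 mm and 10.7 degrees, less where a joint would pass 70% of its speed; a pose out of reach is approached as far as the arm can. A call with a gripper value outside its range is refused whole. "grip" is the finger opening in mm, from 0 to 85.4, set as the call begins (left out, the last holds). The fingers move at their own pace and stop on an object; "grip_force" is the grip in N (left out, the last holds). Time passes only in rows, so rows that repeat a pose let the fingers close. It gives the time, the measured TCP pose, the force and the opening at its end, in the units of the state.
- get_obs(): the state, without advancing time (a new reading comes with each control period).
- camera(name): name is "scene" or "top"; returns (picture, depth): 480x640x3 uint8, red, green, blue; 480x640 float32, m along the optical axis (not along the pixel's ray), 0 where there is no reading.
- camera_params(name): a dict with "intrinsics" (3x3 intrinsics, pixels), "D" ([k1, k2, p1, p2, k3] as OpenCV has them; the pictures are not rectified), "rvec" (rotation vector, rad) and "tvec" (3), from world to camera coordinates, as OpenCV has them. Camera axes: x right, y down, z forward; pixel columns grow to the right and rows downward; lengths in m; the calibration is good to about 2 mm. A picture is of the moment at which its call begins. camera_params takes no time and is no camera call.
- job_done(): hands the job in, once; it reports no verdict.
The state is a dict: "time": time; "q": joint angles; "qd": joint speeds; "joint_efforts": joint torques, N m; "ee_pos": TCP position; "tcp_rot": TCP orientation; "wrist_force": force on the tool from outside, world axes, zero at the start; "torque": the same for the moment, N m; "opening": finger opening in m.
Only numpy, scipy, OpenCV 4.12 (cv2) and the standard library are available. Lean on these libraries where they do the work, as an engineer would, in place of code of your own. Each camera call takes 0.05 s, during which the arm holds its last target.

## Working session

There is one attempt and no reset: what is moved stays moved. The work goes in short steps, Python scripts to look and compute and a tool call to move; the robot and the scene stay as the last step left them, time stands still between calls to the robot, and variables do not carry over. Pictures are saved under pics/ and viewed, and the job is handed in when it is done.

Besides the shell and the picture viewer there is one more tool, called after "Request:" in YAML: its name, and indented under it one key for each argument. servo_tool: Moves the arm, as the interface text tells. Its arguments: {"type":"object","properties":{"steps":{"type":"array"},"grip":{"type":"number"},"grip_force":{"type":"number"}},"required":["steps"]}

```bash
ls; mkdir -p pics
python3 - <<'E'
from workcell import *
import cv2,numpy as np
o=get_obs();print(o)
for n in("scene","top"):
    p,d=camera(n);cv2.imwrite(f"pics/{n}0.png",p[:,:,::-1]);np.save(f"pics/{n}0.npy",d);print(camera_params(n))
E
```

```text
pics
{'time': 0.0, 'q': array([7.22498196e+01, 5.01131362e+00, 1.00351823e+01, 9.50997051e+01,
       4.86428880e-04, 8.99997356e+01]), 'qd': array([-0.00494213, -0.09354851,  0.04286836,  0.04947829, -0.00504046,
       -0.02767858]), 'joint_efforts': array([ 1.58037551e-04, -5.20389855e+01,  4.64798212e+01,  1.63282512e-02,
       -4.88091155e-05,  1.19712411e-05]), 'ee_pos': array([0.16761492, 0.5236305 , 0.25258752]), 'tcp_rot': array([-1.79924164e+02, -4.86778362e-04,  1.62250083e+02]), 'wrist_force': array([-0.00695218, -0.14836259, -0.03128621]), 'torque': array([ 0.00960126,  0.00068796, -0.06340509]), 'opening': 0.08561001360960982}
{'intrinsics': array([[497.95957397,   0.        , 319.57469228],
       [  0.        , 497.95957397, 235.17939038],
       [  0.        ,   0.        ,   1.        ]]), 'D': array([-0.0823804,  0.       ,  0.       ,  0.       ,  0.       ]), 'rvec': array([ 2.17241425, -1.20801381,  0.4521602 ]), 'tvec': array([-0.11788849,  0.50096818,  0.61745318])}
{'intrinsics': array([[585.50180261,   0.        , 304.56949098],
       [  0.        , 585.50180261, 245.55548587],
       [  0.        ,   0.        ,   1.        ]]), 'D': array([0.05028735, 0.        , 0.        , 0.        , 0.        ]), 'rvec': array([ 2.14859587, -2.19920616,  0.11777592]), 'tvec': array([0.21218711, 0.56459249, 1.15605584])}
```

View pics/scene0.png

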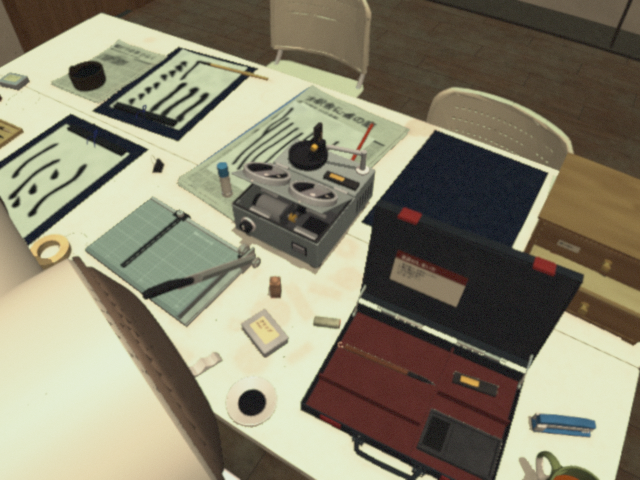

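View pics/top0.png

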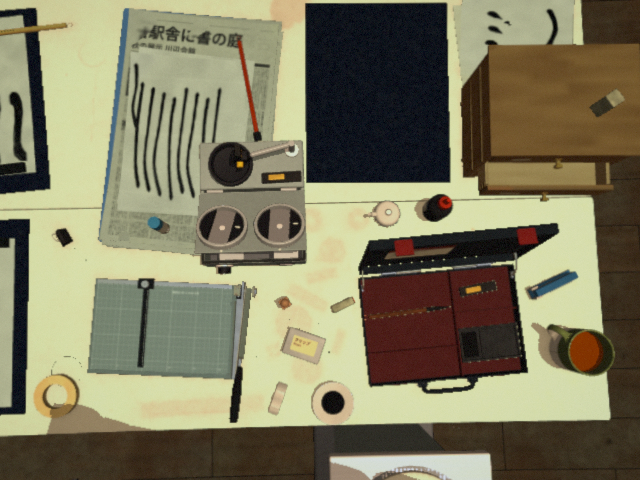

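The top view shows the grinder at about px (252,200), with two black dials at (221,226) and (278,225). The slots run roughly front to back. Next I'll measure with depth.

```bash
cat > h.py <<'E'
import cv2,numpy as np
from workcell import *
def cloud(n,d):
    c=camera_params(n);K=c["intrinsics"];R=cv2.Rodrigues(c["rvec"])[0]
    v,u=np.mgrid[:480,:640]
    pts=np.stack([u.ravel(),v.ravel()],1).astype(np.float64)[:,None]
    xy=cv2.undistortPoints(pts,K,c["D"])[:,0].reshape(480,640,2)
    P=np.concatenate([xy*d[...,None],d[...,None]],2)
    return (P-c["tvec"])@R
def ray(n,u,v,z):
    c=camera_params(n);R=cv2.Rodrigues(c["rvec"])[0]
    xy=cv2.undistortPoints(np.array([[[u,v]]],float),c["intrinsics"],c["D"])[0,0]
    o=-R.T@c["tvec"];r=R.T@np.array([xy[0],xy[1],1]);return o+r*(z-o[2])/r[2]
def proj(n,P):
    c=camera_params(n);return cv2.projectPoints(np.array(P,float).reshape(-1,1,3),c["rvec"],c["tvec"],c["intrinsics"],c["D"])[0][:,0]
E
python3 - <<'E'
from h import *
d=np.load("pics/top0.npy");W=cloud("top",d)
np.set_printoptions(precision=4,suppress=True)
for u in (212,250,295): 
  print("col",u)
  for v in range(130,280,5): print(v,W[v,u], end=';' if v%10==0 else '\n')
print()
for v in (150,185,210,250):
  print("row",v,[(u,np.round(W[v,u],3).tolist()) for u in list(range(192,206,2))+list(range(298,312,2))])
im=cv2.imread("pics/top0.png")[120:280,180:330];cv2.imwrite("pics/z.png",cv2.resize(im,None,fx=5,fy=3.7,interpolation=cv2.INTER_CUBIC) if 0 else cv2.resize(im,(562,600),interpolation=cv2.INTER_CUBIC))
im=cv2.imread("pics/scene0.png")[110:280,200:400];cv2.imwrite("pics/zs.png",cv2.resize(im,(700,595),interpolation=cv2.INTER_CUBIC))
E
```

```text
col 212
130 [0.8175 0.386  0.0098];135 [0.8062 0.3857 0.0121]
140 [0.7963 0.3862 0.0098];145 [0.7602 0.3729 0.101 ]
150 [0.7504 0.373  0.1009];155 [0.735  0.3699 0.1224]
160 [0.7269 0.3709 0.1168];165 [0.7178 0.3713 0.1146]
170 [0.7058 0.3699 0.1248];175 [0.6967 0.3703 0.1228]
180 [0.691  0.3729 0.1055];185 [0.6828 0.374  0.0985]
190 [0.6713 0.3728 0.1072];195 [0.6621 0.3732 0.1053]
200 [0.6509 0.372  0.1139];205 [0.64   0.371  0.1217]
210 [0.6285 0.3691 0.1344];215 [0.6174 0.3675 0.1457]
220 [0.6077 0.3672 0.1488];225 [0.5994 0.3681 0.1428]
230 [0.5894 0.3673 0.1492];235 [0.5792 0.3661 0.1578]
240 [0.5697 0.3655 0.1619];245 [0.5594 0.3637 0.1744]
250 [0.5512 0.3649 0.1673];255 [0.5546 0.3859 0.0269]
260 [0.539  0.3756 0.0959];265 [0.5318 0.3805 0.0641]
270 [0.5259 0.3899 0.0016];275 [ 0.5158  0.3903 -0.0011]
col 250
130 [0.8171 0.3072 0.0063];135 [0.8054 0.3071 0.0099]
140 [0.795  0.3073 0.009 ];145 [0.7587 0.3    0.1012]
150 [0.749  0.3002 0.1007];155 [0.726  0.2962 0.1514]
160 [0.7247 0.299  0.1197];165 [0.7149 0.299  0.1205]
170 [0.705  0.2991 0.1219];175 [0.6996 0.3007 0.1037]
1
[... 2361 characters left out ...]
22]), (202, [0.631, 0.389, 0.125]), (204, [0.631, 0.386, 0.124]), (298, [0.624, 0.211, 0.142]), (300, [0.625, 0.207, 0.131]), (302, [0.625, 0.203, 0.131]), (304, [0.626, 0.199, 0.128]), (306, [0.647, 0.194, -0.001]), (308, [0.646, 0.19, 0.001]), (310, [0.646, 0.186, -0.0])]
row 250 [(192, [0.568, 0.43, 0.007]), (194, [0.568, 0.426, 0.004]), (196, [0.552, 0.393, 0.169]), (198, [0.552, 0.39, 0.164]), (200, [0.552, 0.387, 0.163]), (202, [0.552, 0.382, 0.168]), (204, [0.552, 0.379, 0.167]), (298, [0.548, 0.212, 0.168]), (300, [0.548, 0.209, 0.167]), (302, [0.554, 0.205, 0.094]), (304, [0.554, 0.201, 0.1]), (306, [0.563, 0.196, 0.001]), (308, [0.563, 0.192, -0.004]), (310, [0.562, 0.188, 0.002])]
```

View pics/z.png

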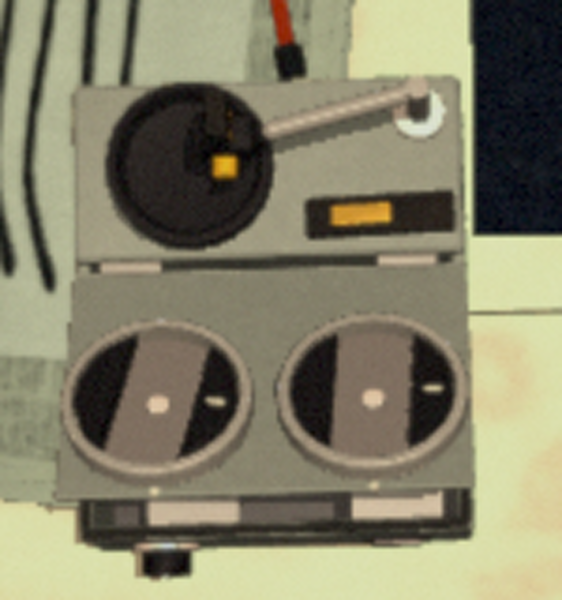

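View pics/zs.png

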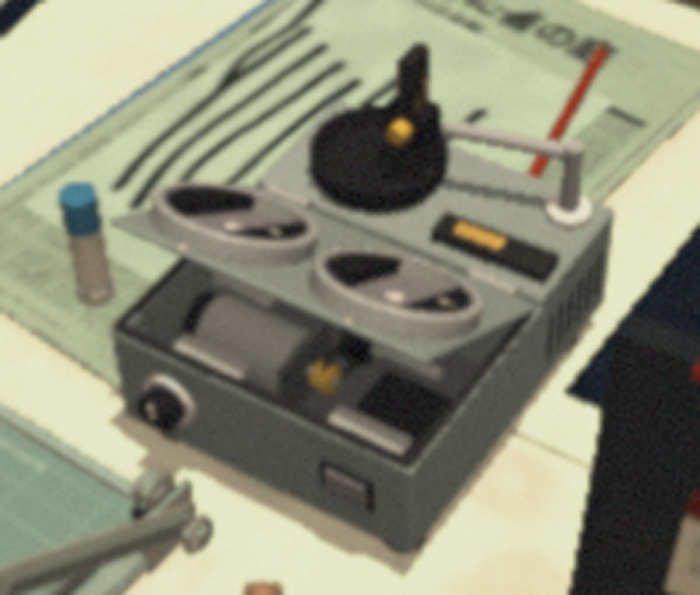

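```bash
cat > fit.py <<'E'
from h import *
from scipy.optimize import least_squares
np.set_printoptions(precision=4,suppress=True)
s=3.747
obs=np.array([(75,88),(459,77),(158,404),(373,398),(57,500),(471,487)],float)/[s,600/160]+[180,120]-0.5+0.5/s
def model(p):
    x,y,a,t=p
    def cov(X,Y,Z): # hinge frame -> grinder
        return [.008+X*np.cos(t)+Z*np.sin(t),Y,.087-X*np.sin(t)+Z*np.cos(t)]
    L=np.array([[.105,.1,.086],[.105,-.1,.086],cov(-.088,.052,.003),cov(-.088,-.052,.003),cov(-.138,.1,0),cov(-.138,-.1,0)])
    c,s=np.cos(a),np.sin(a)
    return L@np.array([[c,s,0],[-s,c,0],[0,0,1]])+[x,y,.016]
if __name__=="__main__":
    r=least_squares(lambda p:(proj("top",model(p))-obs).ravel(),[.66,.3,0,.5]);print(r.x,r.fun.reshape(-1,2))
    x,y,a,t=r.x
    print("open centers",model(r.x)[2:4]);print("closed",model([x,y,a,0])[2:4]);
    R=np.array([[np.cos(a),-np.sin(a)],[np.sin(a),np.cos(a)]]);print("hinge",R@[.008,0]+[x,y],"stick",R@[.063,.017]+[x,y])
    # slot directions from image: edges in zoom px lifted onto cover plane
    P=model(r.x);n=np.cross(P[4]-P[3],P[2]-P[3]);n/=np.linalg.norm(n)
    def lift(q,off):
        u,v=np.array(q)/[s,3.75]+[180,120]-.4
        A=ray("top",u,v,0.);B=ray("top",u,v,.3);d=B-A;return A+d*(((P[3]+n*off-A)@n)/(d@n))
    fx=(P[2]+P[3])/2
    ex=(P[4]-P[5]);ey=ex/np.linalg.norm(ex);exx=np.cross(ey,n if n[2]>0 else -n)
    for nm,e in dict(LL=[(137,335),(107,450)],LR=[(209,345),(180,460)],RL=[(336,330),(330,455)],RR=[(412,335),(409,455)]).items():
        d=lift(e[0],.0)-lift(e[1],.0);print(nm,"cw deg",np.degrees(np.arctan2(-d@ey,d@exx)))
    d=np.load("pics/top0.npy");W=cloud("top",d)
    for nm,(u,v) in dict(glue=(155,219),seal=(284,301),tin=(303,345)).items(): print(nm,W[v,u])
E
python3 fit.py
```

```text
[0.6607 0.2976 0.0059 0.5023] [[-1.035  -0.5397]
 [ 0.6705 -0.2432]
 [ 0.2383  0.6542]
 [ 0.1382  0.6481]
 [-1.2272 -0.4001]
 [ 1.2148 -0.1878]]
open centers [[0.5927 0.3492 0.148 ]
 [0.5934 0.2452 0.148 ]]
closed [[0.5804 0.3492 0.106 ]
 [0.581  0.2452 0.106 ]]
hinge [0.6687 0.2977] stick [0.7236 0.315 ]
LL cw deg 9.538673665463893
LR cw deg 10.120145477507014
RL cw deg 2.1991851832602527
RR cw deg 2.1332116818722695
glue [0.6197 0.4827 0.0968]
seal [0.4587 0.2422 0.0492]
tin [0.3709 0.2068 0.0233]
```

The pose fit agrees to about 1 px: the cover is at ~0.50 rad, the left slot is ~10° clockwise and the right ~2°. I'll use two fingers spread along the slot like a screwdriver, starting above the left fastener.

Request:
servo_tool:
  steps:
    - {"x": 30,"y": -12,"yaw": 8}
    - {"x": 70,"y": -29,"yaw": 17}
    - {"x": 115,"y": -47,"yaw": 26}
    - {"x": 160,"y": -65,"yaw": 36}
    - {"x": 205,"y": -83,"yaw": 46}
    - {"x": 250,"y": -101,"yaw": 56}
    - {"x": 295,"y": -120,"yaw": 66}
    - {"x": 340,"y": -138,"yaw": 76}
    - {"x": 385,"y": -156,"yaw": 86}
    - {"x": 415,"y": -168,"yaw": 94}
    - {"x": 429,"y": -174,"yaw": 98}
    - {"x": 429,"y": -174,"yaw": 98}
  grip: 26

```text
schema error: expected keys x, y, z, yaw
```

Request:
servo_tool:
  steps:
    - {"x": 30,"y": -12,"z": 0,"yaw": 8}
    - {"x": 70,"y": -29,"z": 0,"yaw": 17}
    - {"x": 115,"y": -47,"z": 0,"yaw": 26}
    - {"x": 160,"y": -65,"z": 0,"yaw": 36}
    - {"x": 205,"y": -83,"z": 0,"yaw": 46}
    - {"x": 250,"y": -101,"z": 0,"yaw": 56}
    - {"x": 295,"y": -120,"z": 0,"yaw": 66}
    - {"x": 340,"y": -138,"z": 0,"yaw": 76}
    - {"x": 385,"y": -156,"z": 0,"yaw": 86}
    - {"x": 415,"y": -168,"z": 0,"yaw": 94}
    - {"x": 429,"y": -174,"z": 0,"yaw": 98}
    - {"x": 429,"y": -174,"z": 0,"yaw": 98}
  grip: 26

```text
time: 1.6
ee_pos: [0.5973, 0.349, 0.2514]
tcp_rot: [180.0, -0.1, -99.9]
wrist_force: [-0.8, -0.2, 0.2]
opening: 0.0262
```

Run:
```python
from h import *
print(get_obs()["q"])
p,d=camera("scene");cv2.imwrite("pics/s1.png",cv2.resize(p[60:280,160:420,::-1],(700,592),interpolation=cv2.INTER_CUBIC))
```

```text
[ 3.03128005e+01  2.63793974e+01  3.60083776e+01  9.96707827e+01
 -4.57739862e-02 -4.98187463e+01]
```

View pics/s1.png

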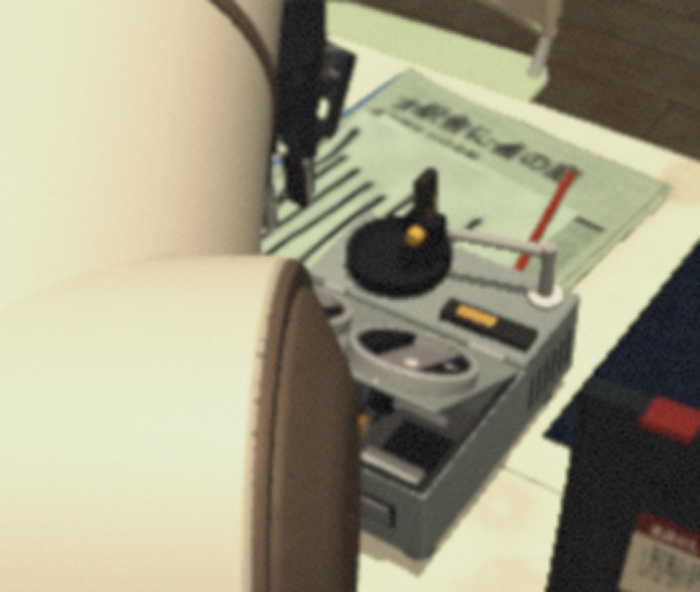

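The fingers (px ~(300,180)) are above the left dial, but the arm hides most of it. I'll go down in small steps and watch the force.

Request:
servo_tool:
  steps:
    - {"x": 0,"y": 0,"z": -20,"yaw": 0}
    - {"x": 0,"y": 0,"z": -45,"yaw": 0}
    - {"x": 0,"y": 0,"z": -60,"yaw": 0}
    - {"x": 0,"y": 0,"z": -66,"yaw": 0}
    - {"x": 0,"y": 0,"z": -70,"yaw": 0}
    - {"x": 0,"y": 0,"z": -72,"yaw": 0}

```text
time: 2.4
ee_pos: [0.5967, 0.3496, 0.1805]
tcp_rot: [-180.0, -0.0, -99.9]
wrist_force: [-0.9, 0.1, 0.4]
opening: 0.0259
```

Request:
servo_tool:
  steps:
    - {"x": 0,"y": 0,"z": -2,"yaw": 0}
    - {"x": 0,"y": 0,"z": -4,"yaw": 0}
    - {"x": 0,"y": 0,"z": -6,"yaw": 0}
    - {"x": 0,"y": 0,"z": -6,"yaw": 0}

```text
time: 2.9
ee_pos: [0.5967, 0.3497, 0.1744]
tcp_rot: [-180.0, -0.0, -99.9]
wrist_force: [1.5, 1.6, 0.7]
opening: 0.0261
```

Run:
```python
from h import *
o=get_obs();print(o["wrist_force"],o["torque"],o["ee_pos"])
p,d=camera("top");cv2.imwrite("pics/t2.png",cv2.resize(p[120:280,180:330,::-1],(562,600),interpolation=cv2.INTER_CUBIC))
```

```text
[1.46969895 1.62389157 0.73458229] [ 0.01597162 -0.00419714  0.04029871] [0.59672583 0.34966359 0.17438397]
```

View pics/t2.png

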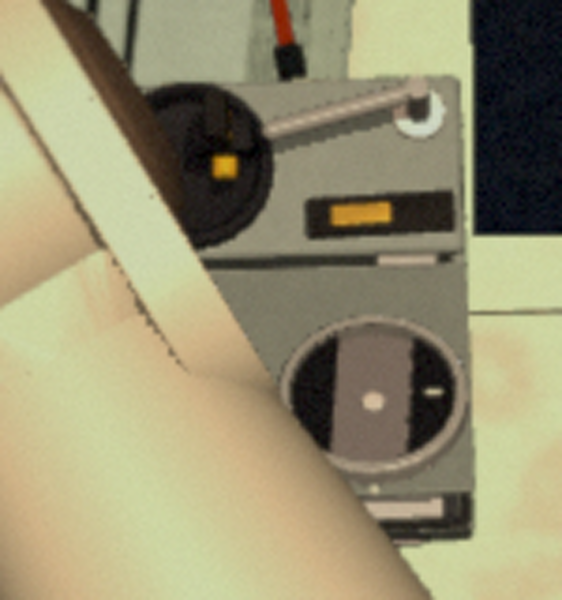

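Request:
servo_tool:
  steps:
    - {"x": -2,"y": 0,"z": -4,"yaw": 0}
    - {"x": -4,"y": 0,"z": -8,"yaw": 0}
    - {"x": -6,"y": 0,"z": -12,"yaw": 0}
    - {"x": -7,"y": 0,"z": -16,"yaw": 0}
    - {"x": -9,"y": 0,"z": -20,"yaw": 0}
    - {"x": -9,"y": 0,"z": -20,"yaw": 0}

```text
time: 3.7
ee_pos: [0.5875, 0.3496, 0.1541]
tcp_rot: [-180.0, -0.0, -99.9]
wrist_force: [0.5, -0.9, 1.3]
opening: 0.0257
```

```bash
cat > look.py <<'E'
import sys
from h import *
from fit import model
o=get_obs();print(o["time"],o["wrist_force"],o["torque"],o["ee_pos"],o["tcp_rot"])
p,d=camera("top");W=cloud("top",d)
# cover angle from strip of cover right/behind right dial: points by world y<.2165 and by x range near edge
x0,y0,a=.6607,.2976,.0059
G=(W-[x0,y0,.016]);gx=G[...,0]*np.cos(a)+G[...,1]*np.sin(a);gy=-G[...,0]*np.sin(a)+G[...,1]*np.cos(a);gz=G[...,2]
m=(gx<0)&(gx>-.14)&(gz>.07)&(gy>-.108)&(gy<-.002)
x=.008-gx[m];z=gz[m]
best=None
for t in np.arange(-.02,.6,.004):
    off=(z-.087)*np.cos(t)-x*np.sin(t)   # height above cover plane
    s=np.sum(np.exp(-((off-0)/.004)**2)+np.exp(-((off-.0125)/.004)**2)+np.exp(-((off-.003)/.004)**2))
    if best is None or s>best[0]: best=(s,t)
print("theta~",best)
cv2.imwrite(sys.argv[1],cv2.resize(p[120:280,180:330,::-1],(562,600),interpolation=cv2.INTER_CUBIC))
E
python3 look.py pics/t3.png
```

```text
3.7 [ 0.4996 -0.8797  1.2923] [-0.0434 -0.2548 -0.0056] [0.5875 0.3496 0.1541] [-179.9711   -0.0221  -99.885 ]
theta~ (np.float64(3735.4091225094753), np.float64(0.264))
```

View pics/t3.png

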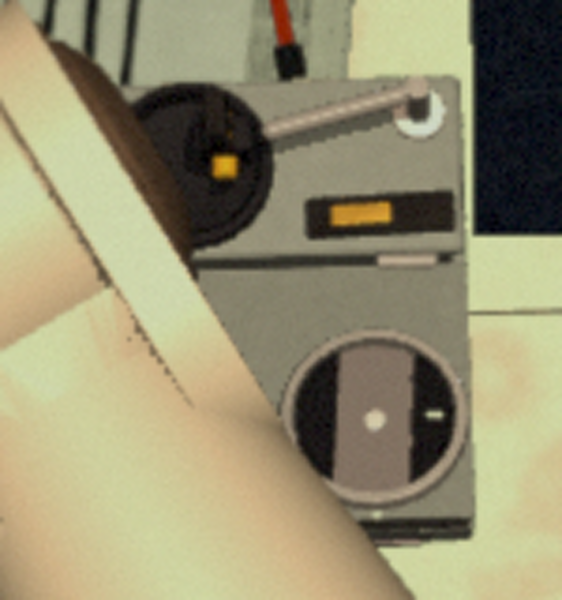

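The cover is going down (right dial centre at px (375,420), theta about 0.26). I'll keep pressing.

Request:
servo_tool:
  steps:
    - {"x": -2,"y": 0,"z": -5,"yaw": 0}
    - {"x": -3,"y": 0,"z": -10,"yaw": 0}
    - {"x": -4,"y": 0,"z": -15,"yaw": 0}
    - {"x": -5,"y": 0,"z": -20,"yaw": 0}
    - {"x": -6,"y": 0,"z": -24,"yaw": 0}
    - {"x": -7,"y": 0,"z": -27,"yaw": 0}
    - {"x": -7,"y": 0,"z": -27,"yaw": 0}

```text
time: 4.62
ee_pos: [0.5809, 0.3496, 0.1279]
tcp_rot: [-179.9, 0.0, -99.9]
wrist_force: [3.4, 0.3, 7.9]
opening: 0.0257
```

```bash
python3 look.py pics/t4.png
```

```text
4.625 [3.3823 0.3441 7.8708] [-0.1288 -0.8137 -0.0271] [0.5809 0.3496 0.1279] [-179.902     0.0175  -99.8914]
theta~ (np.float64(3906.4180740710635), np.float64(0.008))
```

Request:
servo_tool:
  steps:
    - {"x": 0,"y": 0,"z": -1,"yaw": 0}
    - {"x": 0,"y": 0,"z": -2,"yaw": 0}
    - {"x": 0,"y": 0,"z": -2,"yaw": 0}

```text
time: 5.05
ee_pos: [0.5809, 0.3497, 0.1277]
tcp_rot: [-179.8, 0.1, -99.9]
wrist_force: [0.8, -2.3, 14.3]
opening: 0.0261
```

```bash
python3 look.py pics/t5.png
```

```text
5.05 [ 0.7809 -2.329  14.2785] [-0.4879  0.0377 -0.0109] [0.5809 0.3497 0.1277] [-179.8275    0.0806  -99.8918]
theta~ (np.float64(3888.5719756794433), np.float64(0.004))
```

View pics/t5.png

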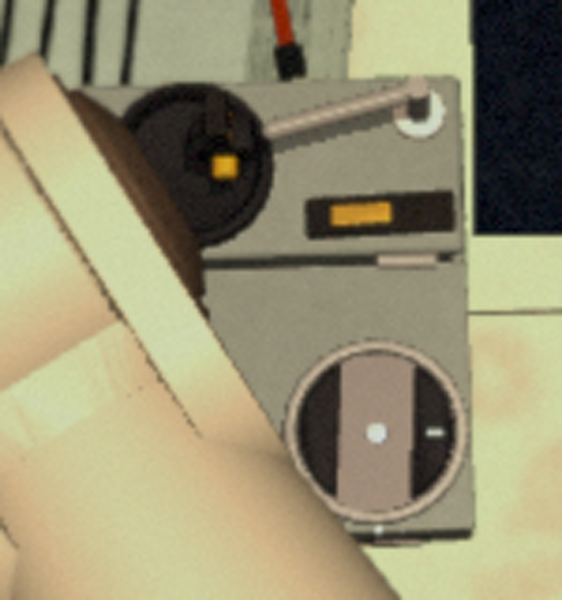

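The cover is on its stop: 14 N with no further travel, theta about 0. The right dial is still open. I'll turn clockwise while pressing.

Request:
servo_tool:
  steps:
    - {"x": 0,"y": 0,"z": -2,"yaw": -5}
    - {"x": 0,"y": 0,"z": -2,"yaw": -10}
    - {"x": 0,"y": 0,"z": -2,"yaw": -15}
    - {"x": 0,"y": 0,"z": -2,"yaw": -20}
    - {"x": 0,"y": 0,"z": -2,"yaw": -25}
    - {"x": 0,"y": 0,"z": -2,"yaw": -30}
    - {"x": 0,"y": 0,"z": -2,"yaw": -35}
    - {"x": 0,"y": 0,"z": -2,"yaw": -40}
    - {"x": 0,"y": 0,"z": -2,"yaw": -45}
    - {"x": 0,"y": 0,"z": -2,"yaw": -45}

```text
time: 6.35
ee_pos: [0.5813, 0.3495, 0.1277]
tcp_rot: [-179.8, 0.2, -145.0]
wrist_force: [2.0, -3.3, 14.8]
opening: 0.0261
```

```bash
python3 look.py pics/t6.png
```

```text
6.35 [ 1.9591 -3.2624 14.7826] [-0.6513 -0.2373 -0.047 ] [0.5813 0.3495 0.1277] [-179.7889    0.207  -144.9804]
theta~ (np.float64(3907.0488851859363), np.float64(0.004))
```

Request:
servo_tool:
  steps:
    - {"x": 0,"y": 0,"z": -2,"yaw": -5}
    - {"x": 0,"y": 0,"z": -2,"yaw": -10}
    - {"x": 0,"y": 0,"z": -2,"yaw": -15}
    - {"x": 0,"y": 0,"z": -2,"yaw": -20}
    - {"x": 0,"y": 0,"z": -2,"yaw": -25}
    - {"x": 0,"y": 0,"z": -2,"yaw": -30}
    - {"x": 0,"y": 0,"z": -2,"yaw": -35}
    - {"x": 0,"y": 0,"z": -2,"yaw": -40}
    - {"x": 0,"y": 0,"z": -2,"yaw": -43}
    - {"x": 0,"y": 0,"z": -2,"yaw": -43}

```text
time: 7.65
ee_pos: [0.5812, 0.3498, 0.1277]
tcp_rot: [-179.9, 0.3, 172.0]
wrist_force: [-1.3, -1.5, 15.1]
opening: 0.0262
```

```bash
python3 look.py pics/t7.png
```

```text
7.65 [-1.26   -1.5189 15.1213] [-0.2816  0.1675 -0.0155] [0.5812 0.3498 0.1277] [-179.877     0.2759  172.0444]
theta~ (np.float64(3932.6162177287933), np.float64(0.008))
```

Request:
servo_tool:
  steps:
    - {"x": 0,"y": 0,"z": -2,"yaw": -3}
    - {"x": 0,"y": 0,"z": -2,"yaw": -6}
    - {"x": 0,"y": 0,"z": -2,"yaw": -9}
    - {"x": 0,"y": 0,"z": -2,"yaw": -9}

```text
time: 8.2
ee_pos: [0.5812, 0.3502, 0.1278]
tcp_rot: [-180.0, 0.3, 163.1]
wrist_force: [-0.3, -1.4, 14.8]
opening: 0.0264
```

```bash
python3 look.py pics/t8.png
```

```text
8.2 [-0.3204 -1.3908 14.8021] [-0.1697  0.029   0.0112] [0.5812 0.3502 0.1278] [-179.9891    0.3483  163.0517]
theta~ (np.float64(3865.3320573321), np.float64(0.008))
```

Request:
servo_tool:
  steps:
    - {"x": 0,"y": 0,"z": -2,"yaw": -3}
    - {"x": 0,"y": 0,"z": -2,"yaw": -6}
    - {"x": 0,"y": 0,"z": -2,"yaw": -9}
    - {"x": 0,"y": 0,"z": -2,"yaw": -9}

```text
time: 8.75
ee_pos: [0.5813, 0.3505, 0.1278]
tcp_rot: [179.9, 0.4, 154.1]
wrist_force: [1.0, -0.9, 14.6]
opening: 0.0261
```

```bash
python3 look.py pics/t9.png
```

```text
8.75 [ 0.9896 -0.8855 14.5856] [-0.1874 -0.1022  0.0074] [0.5813 0.3505 0.1278] [179.891    0.4043 154.0569]
theta~ (np.float64(3934.5742835325095), np.float64(0.004))
```

Run:
```python
from h import *
o=get_obs();print(o["joint_efforts"],o["torque"],o["q"])
p,d=camera("scene");cv2.imwrite("pics/s9.png",cv2.resize(p[60:280,160:420,::-1],(700,592),interpolation=cv2.INTER_CUBIC))
```

```text
[  0.74287182 -61.12255096  39.72379088  -0.15821321   0.31866839
   0.09747586] [-0.26087175 -0.01302375  0.03224718] [31.19449777 21.90974278 16.30788264 84.08960442 -0.27925345 57.10791433]
```

View pics/s9.png

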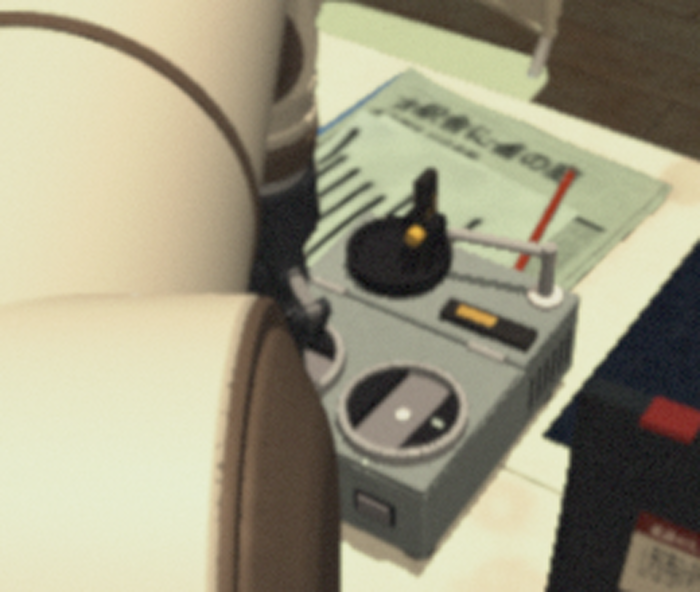

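View pics/t9.png

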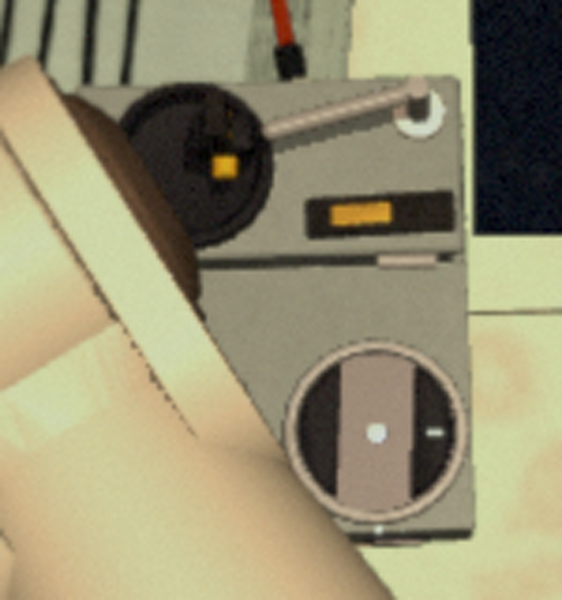

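```bash
cat > scz.py <<'E'
import sys
from h import *
from fit import model
p,d=camera("scene");s=14
u0,v0,w,hh=255,155,56,42
im=cv2.resize(p[v0:v0+hh,u0:u0+w,::-1],(w*s,hh*s),interpolation=cv2.INTER_CUBIC)
if len(sys.argv)>2:
  x0,y0,a=.6607,.2976,.0059
  ang=np.radians(float(sys.argv[2]))
  cx,cy=.5804,.3492
  def dr(P,c): 
    q=(proj("scene",P)-[u0,v0]+.5)*s;cv2.polylines(im,[q.astype(np.int32)],False,c,1)
  t=np.linspace(0,2*np.pi,60)
  for r in(.039,.0465): dr(np.stack([cx+r*np.cos(t),cy+r*np.sin(t),0*t+.1155],1),(0,255,0))
  e=np.array([np.cos(a-ang),np.sin(a-ang)]);n=np.array([-e[1],e[0]])
  for k in(-.019,.019): dr(np.array([[*( [cx,cy]+n*k+e*l),.1155] for l in(-.034,.034)]),(0,0,255))
cv2.imwrite(sys.argv[1],im);print(get_obs()["joint_efforts"][5])
E
python3 scz.py pics/a1.png 90; python3 scz.py pics/a2.png
```

```text
0.004839574685320258
0.0013128857608535327
```

View pics/a1.png

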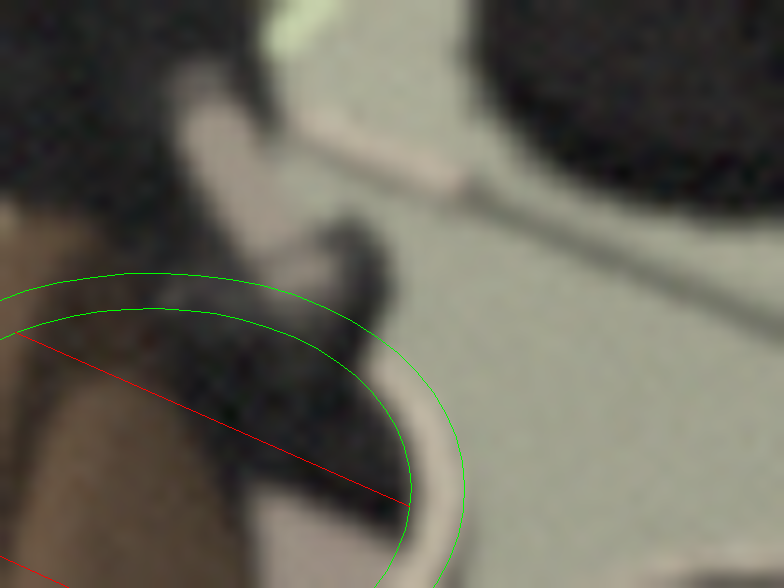

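View pics/a2.png

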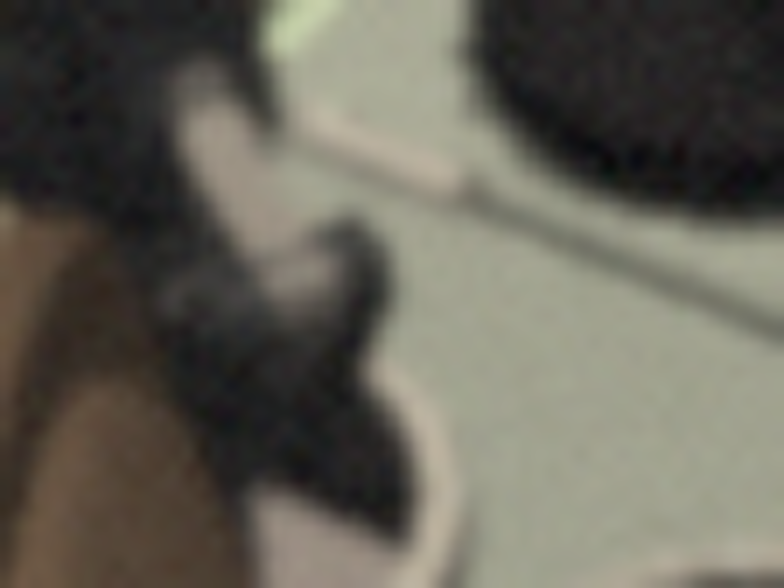

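In the scene crop, the visible slot edge (px (255,485)-(400,545)) runs almost parallel to the predicted locked line, so the left dial is at about 90°. I'll nudge it a bit further to make sure it's on the stop.

Request:
servo_tool:
  steps:
    - {"x": 0,"y": 0,"z": -2,"yaw": -3}
    - {"x": 0,"y": 0,"z": -2,"yaw": -6}
    - {"x": 0,"y": 0,"z": -2,"yaw": -8}

```text
time: 9.32
ee_pos: [0.581, 0.3511, 0.1278]
tcp_rot: [179.8, 0.4, 146.1]
wrist_force: [-1.2, 0.3, 14.3]
opening: 0.026
```

```bash
python3 look.py pics/t10.png; python3 scz.py pics/a3.png 90
```

```text
9.325 [-1.2291  0.2553 14.2893] [-0.1454  0.4172  0.6627] [0.581  0.3511 0.1278] [179.7738   0.3903 146.0908]
theta~ (np.float64(3970.453602667124), np.float64(0.004))
0.9505463764071465
```

View pics/a3.png

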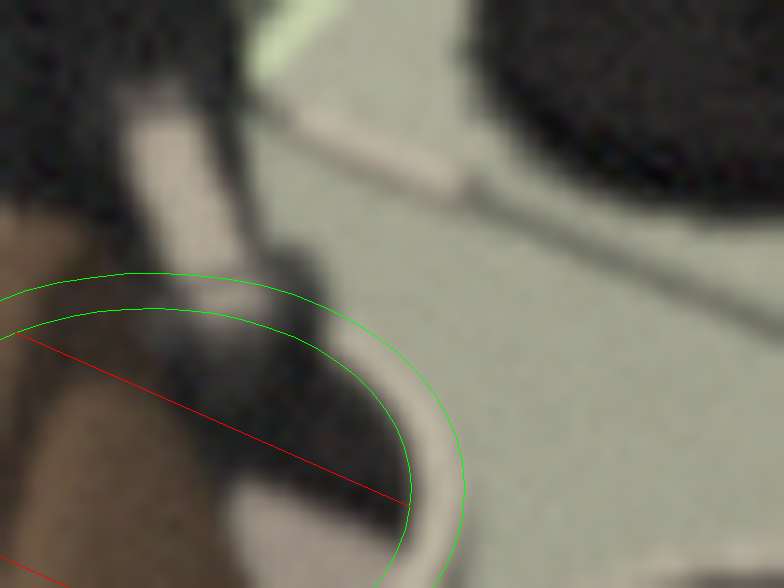

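The torque jumped to 0.66 Nm with the dial unmoved, so it's on the hard stop. Next I'll ease off the pressure, relieve the torque and watch whether the cover holds.

Request:
servo_tool:
  steps:
    - {"x": 0,"y": 0,"z": 0,"yaw": 4}
    - {"x": 0,"y": 0,"z": 2,"yaw": 9}
    - {"x": 0,"y": 0,"z": 4,"yaw": 12}
    - {"x": 0,"y": 0,"z": 5,"yaw": 14}

```text
time: 9.93
ee_pos: [0.5801, 0.351, 0.1318]
tcp_rot: [179.9, 0.3, 160.2]
wrist_force: [0.2, -0.7, -0.2]
opening: 0.0259
```

```bash
python3 look.py pics/t11.png; python3 scz.py pics/a4.png 90
```

```text
9.925 [ 0.2432 -0.6956 -0.1614] [-0.0558  0.0186  0.0664] [0.5801 0.351  0.1318] [179.8638   0.2873 160.2158]
theta~ (np.float64(3962.978292269204), np.float64(0.023999999999999997))
-0.41328465566039085
```

View pics/a4.png

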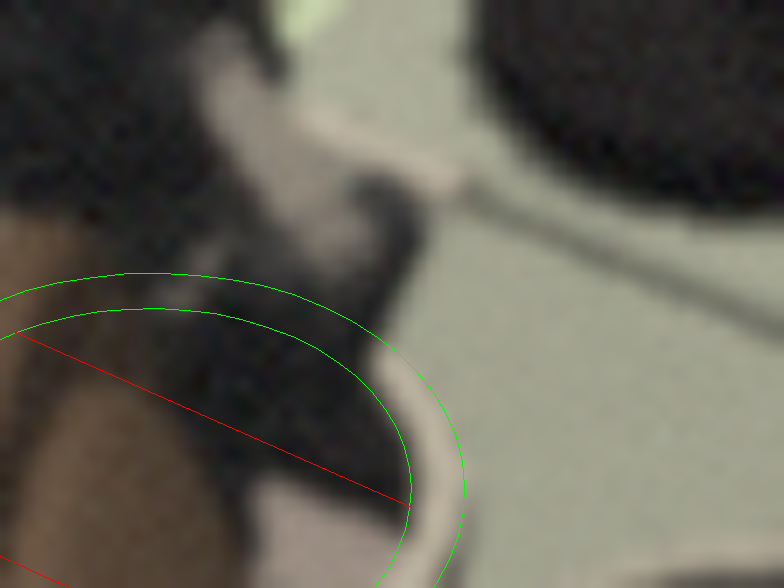

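The cover holds itself at theta about 0.024 with no contact force. Now I'll lift clear and go to the right fastener.

Request:
servo_tool:
  steps:
    - {"x": 0,"y": 0,"z": 12,"yaw": 0}
    - {"x": 0,"y": 0,"z": 35,"yaw": 4}
    - {"x": 0,"y": -5,"z": 50,"yaw": 13}
    - {"x": 1,"y": -20,"z": 50,"yaw": 23}
    - {"x": 1,"y": -35,"z": 50,"yaw": 33}
    - {"x": 1,"y": -50,"z": 50,"yaw": 43}
    - {"x": 1,"y": -65,"z": 50,"yaw": 53}
    - {"x": 1,"y": -80,"z": 50,"yaw": 63}
    - {"x": 1,"y": -92,"z": 50,"yaw": 73}
    - {"x": 1,"y": -100,"z": 50,"yaw": 83}
    - {"x": 1,"y": -105,"z": 50,"yaw": 93}
    - {"x": 1,"y": -105,"z": 50,"yaw": 103}

```text
time: 11.52
ee_pos: [0.5814, 0.2456, 0.183]
tcp_rot: [179.9, 0.3, -96.6]
wrist_force: [0.8, 0.5, -0.7]
opening: 0.026
```

```bash
python3 look.py pics/t12.png;python3 - <<'E'
from h import *
p,d=camera("scene");cv2.imwrite("pics/s12.png",cv2.resize(p[60:280,160:420,::-1],(700,592),interpolation=cv2.INTER_CUBIC))
E
```

```text
11.525 [ 0.818   0.4509 -0.7319] [-0.0111  0.0148 -0.0109] [0.5814 0.2456 0.183 ] [179.8547   0.3375 -96.5838]
theta~ (np.float64(0.0), np.float64(-0.02))
```

View pics/t12.png

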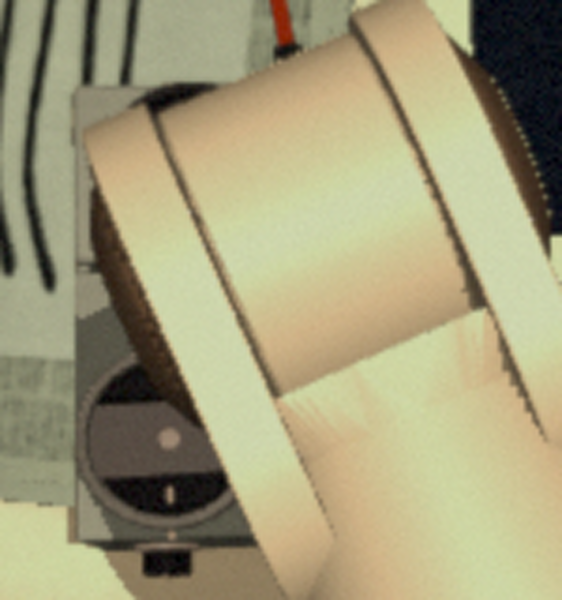

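View pics/s12.png

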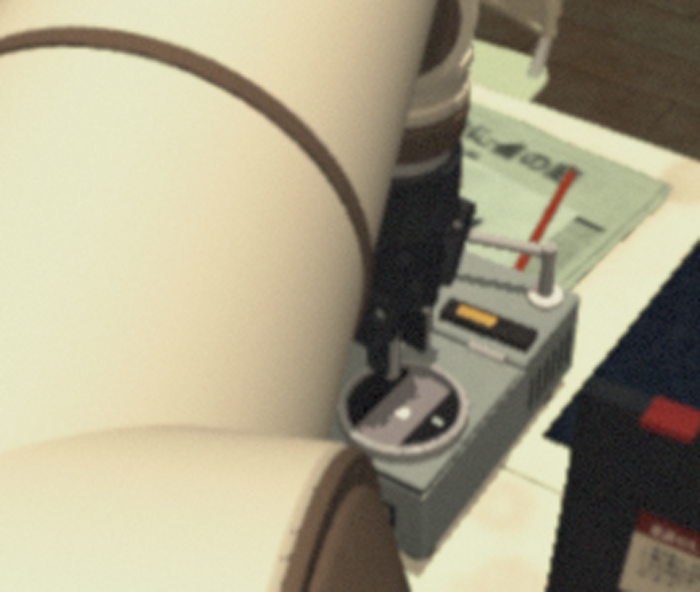

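The left slot is now parallel to the front edge (top view px (90-200,440)), so it's locked. The gripper is above the right dial, whose slot is still open. Going down into it.

Request:
servo_tool:
  steps:
    - {"x": 0,"y": 0,"z": -15,"yaw": 4}
    - {"x": 0,"y": 0,"z": -35,"yaw": 4}
    - {"x": 0,"y": 0,"z": -45,"yaw": 4}
    - {"x": 0,"y": 0,"z": -50,"yaw": 4}
    - {"x": 0,"y": 0,"z": -53,"yaw": 4}
    - {"x": 0,"y": 0,"z": -55,"yaw": 4}
    - {"x": 0,"y": 0,"z": -56,"yaw": 4}

```text
time: 12.5
ee_pos: [0.5816, 0.246, 0.1279]
tcp_rot: [179.9, 0.4, -92.8]
wrist_force: [-3.5, -0.6, 6.6]
opening: 0.0261
```

Request:
servo_tool:
  steps:
    - {"x": 0,"y": 0,"z": -1,"yaw": -5}
    - {"x": 0,"y": 0,"z": -1.5,"yaw": -10}
    - {"x": 0,"y": 0,"z": -1.5,"yaw": -15}
    - {"x": 0,"y": 0,"z": -1.5,"yaw": -20}
    - {"x": 0,"y": 0,"z": -1.5,"yaw": -26}
    - {"x": 0,"y": 0,"z": -1.5,"yaw": -32}
    - {"x": 0,"y": 0,"z": -1.5,"yaw": -38}
    - {"x": 0,"y": 0,"z": -1.5,"yaw": -44}
    - {"x": 0,"y": 0,"z": -1.5,"yaw": -50}
    - {"x": 0,"y": 0,"z": -1.5,"yaw": -55}
    - {"x": 0,"y": 0,"z": -1.5,"yaw": -60}

```text
time: 13.88
ee_pos: [0.5828, 0.2456, 0.1279]
tcp_rot: [-180.0, 0.5, -153.0]
wrist_force: [2.5, -3.6, 5.6]
opening: 0.026
```

Request:
servo_tool:
  steps:
    - {"x": -1,"y": 0,"z": -2,"yaw": -5}
    - {"x": -1,"y": 0,"z": -2,"yaw": -10}
    - {"x": -1,"y": 0,"z": -2,"yaw": -15}
    - {"x": -1,"y": 0,"z": -2,"yaw": -20}
    - {"x": -1,"y": 0,"z": -2,"yaw": -25}
    - {"x": -1,"y": 0,"z": -2,"yaw": -30}
    - {"x": -1,"y": 0,"z": -2,"yaw": -35}
    - {"x": -1,"y": 0,"z": -2,"yaw": -40}
    - {"x": -1,"y": 0,"z": -2,"yaw": -45}
    - {"x": -1,"y": 0,"z": -2,"yaw": -50}
    - {"x": -1,"y": 0,"z": -2,"yaw": -52}

```text
time: 15.25
ee_pos: [0.5826, 0.2458, 0.1278]
tcp_rot: [179.9, 0.7, 154.9]
wrist_force: [-1.0, -0.3, 8.6]
opening: 0.0263
```

Run:
```python
from h import *
o=get_obs();print(o["torque"],o["joint_efforts"][5])
```

```text
[-0.15051016  0.24344009  0.15040793] 0.04721332574263215
```

Request:
servo_tool:
  steps:
    - {"x": -1,"y": 0,"z": -2,"yaw": -3}
    - {"x": -1,"y": 0,"z": -2,"yaw": -6}
    - {"x": -1,"y": 0,"z": -2,"yaw": -8}
    - {"x": -1,"y": 0,"z": -2,"yaw": -8}

```text
time: 15.75
ee_pos: [0.5817, 0.2465, 0.1278]
tcp_rot: [179.8, 0.7, 146.9]
wrist_force: [-4.5, 1.6, 11.0]
opening: 0.0262
```

Run:
```python
from h import *
o=get_obs();print(o["torque"],o["joint_efforts"][5])
p,d=camera("scene");cv2.imwrite("pics/s14.png",cv2.resize(p[180:250,280:370,::-1],(720,560),interpolation=cv2.INTER_CUBIC))
```

```text
[0.16858624 0.9517918  0.38294098] 0.6114221177995205
```

View pics/s14.png

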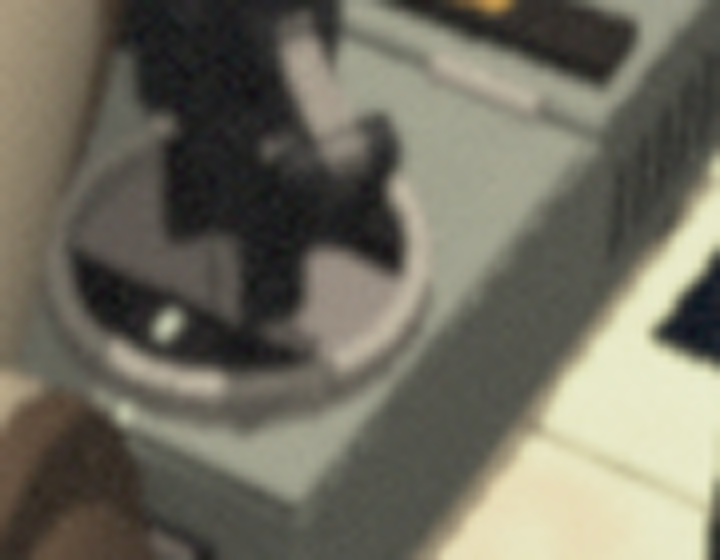

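The right slot (px (75,250)-(410,270)) is parallel to the front edge and the torque has risen, so it's on its stop too. Releasing the same way.

Request:
servo_tool:
  steps:
    - {"x": 0,"y": 0,"z": 0,"yaw": 4}
    - {"x": 0,"y": 0,"z": 2,"yaw": 9}
    - {"x": 0,"y": 0,"z": 4,"yaw": 12}
    - {"x": 0,"y": 0,"z": 6,"yaw": 14}
    - {"x": 0,"y": 0,"z": 20,"yaw": 14}
    - {"x": 0,"y": 0,"z": 50,"yaw": 14}
    - {"x": 0,"y": 0,"z": 90,"yaw": 14}
    - {"x": 0,"y": 0,"z": 120,"yaw": 14}
    - {"x": -40,"y": 0,"z": 130,"yaw": 14}
    - {"x": -90,"y": 0,"z": 130,"yaw": 14}
    - {"x": -140,"y": 0,"z": 130,"yaw": 14}
    - {"x": -190,"y": 0,"z": 130,"yaw": 14}

```text
time: 17.3
ee_pos: [0.3902, 0.2463, 0.2589]
tcp_rot: [179.7, 0.8, 160.8]
wrist_force: [-0.1, -0.8, 1.5]
opening: 0.0261
```

Request:
servo_tool:
  steps:
    - {"x": -40,"y": 20,"z": 0,"yaw": 0}
    - {"x": -80,"y": 60,"z": 0,"yaw": 0}
    - {"x": -100,"y": 110,"z": 0,"yaw": 0}
    - {"x": -110,"y": 160,"z": 0,"yaw": 0}
    - {"x": -120,"y": 200,"z": 0,"yaw": 0}
    - {"x": -120,"y": 200,"z": 0,"yaw": 0}
    - {"x": -120,"y": 200,"z": 0,"yaw": 0}

```text
time: 18.18
ee_pos: [0.2702, 0.446, 0.2595]
tcp_rot: [179.7, 0.8, 160.8]
wrist_force: [0.0, -0.6, 0.6]
opening: 0.026
```

```bash
python3 look.py pics/t15.png;python3 - <<'E'
from h import *
p,d=camera("scene");cv2.imwrite("pics/s15.png",p[:,:,::-1])
E
```

```text
18.175 [ 0.001  -0.6046  0.5562] [0.026  0.022  0.0498] [0.2702 0.446  0.2595] [179.6768   0.7677 160.8261]
theta~ (np.float64(4143.595152497071), np.float64(0.023999999999999997))
```

View pics/t15.png

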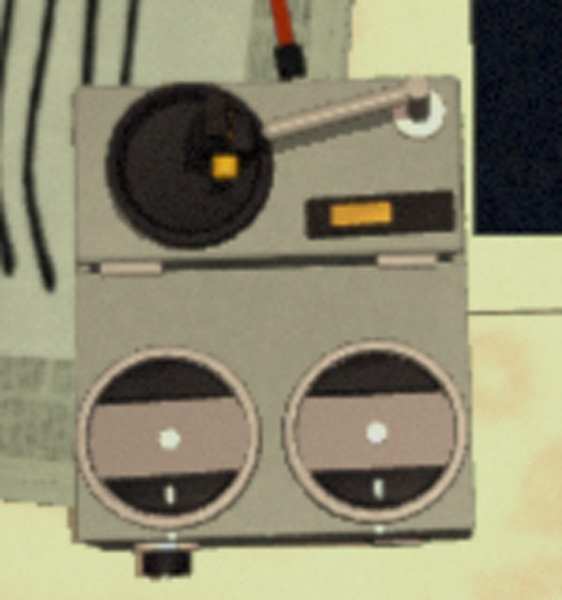

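View pics/s15.png

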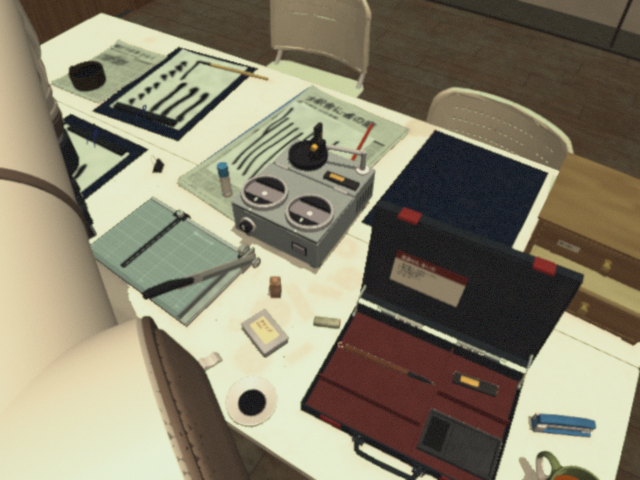

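Both slots lie parallel to the front edge, with their marks in line with the cover's dots at px (170,535) and (378,527). The cover is at about 0.024 rad, the bystanders haven't moved and the arm is clear, so I'm handing in.

```bash
python3 -c "
from workcell import *
print(job_done(),get_obs()['time'])"
```

```text
the job is handed in; nothing more can be done
the job is handed in; nothing more can be done
```

The cover is shut and both fasteners are turned to their stops; I handed the job in at about 18.3 s of the 48 s allowed. I kept the fingers 26 mm apart in the left slot, pressed the cover down to its stop with about 14 N, and turned that fastener until it hit its hard stop. Then I released it, checked that the cover held by itself, and turned the right fastener to its stop the same way.

**Last checks:**
- **Cover:** it rests at about 0.024 rad by depth, under the 0.045 limit.
- **Fasteners:** both slots are within about 2° of parallel to the front edge, as read from the top picture.
- **Surroundings:** the loose things looked unmoved in the pictures; I did not measure them. The arm is clear, with wrist force below 1 N.

**Disagreement:** the fingers had about 30° of play in the slot, against the roughly 18° I had expected. I therefore took the stop from the rise in torque and the pictures, not from the tool's angle.

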